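# Right the fallen sight-glass section and close up the display row

### The job

In the display row under the light bar, stand the fallen sight-glass section and the one standing out of line on the two empty black mats, one on each (either way round), upright with the red neck up, centred and square on the mats, so that with the third section they make an even, straight row. Leave the third section and the other goods (steel cap, amber bottle, blue cup, copper coil) where they stand, do not knock the light bar, and let go at the end.

Things in the scene. Friction and masses are not known exactly. Their poses are not given: they have to be found in the camera images.
- fallen: The fallen sight-glass section: square steel end plates and flush corner rods round a glass tube, a 46 x 46 x 110 mm block with flat sides, plus a red round neck on top (28 mm wide, 10 mm high); 0.25 to 0.5 kg. Origin: centre of the underside (the end without neck); z runs to the neck, x and y square to the sides. Starts lying on a side, neck roughly towards the robot.
- stray: The out-of-line sight-glass section: square steel end plates and flush corner rods round a glass tube, a 46 x 46 x 110 mm block with flat sides, plus a red round neck on top (28 mm wide, 10 mm high); 0.25 to 0.5 kg. Origin: centre of the underside (the end without neck); z runs to the neck, x and y square to the sides. Starts upright, twisted.
- kept: The third section, same form and size as the fallen one, upright in its place in the row: it must stay. Origin: centre of its underside, z up.
- place_a: An empty place: thin flat black square mat, 60 x 60 mm, flush with the table, fixed. Origin: its centre, at table height; x and y along its edges (x away from the robot, y along the row).
- place_b: The other empty place: thin flat black square mat, 60 x 60 mm, flush with the table, fixed. Origin: its centre, at table height; x and y along its edges (x away from the robot, y along the row).
- lamp: Light bar, fixed: bar along y 370 mm long, 30 mm deep, 208 to 228 mm above the table, centred at x = +5 mm; two 14 mm posts at y = +-175 mm on feet 70 (x) x 40 x 8 mm. Origin: on the table, middle of the row; x away from the robot, y along the row. The three places lie at x = 0, y = -90, 0, +90 mm: two empty mats and the kept section.
- cap: Bystander: round steel cap with a stub, 64 mm diameter, 34 mm high. Origin: centre of its underside.
- bottle: Bystander: amber glass bottle, 60 mm diameter, 150 mm high. Origin: centre of its underside.
- cup: Bystander: blue open plastic cup, 66 mm diameter, 85 mm high. Origin: centre of its underside.
- coil: Bystander: copper coil upright on a round flange, 54 mm diameter, 100 mm high. Origin: centre of its underside.

How it is judged:
By the outcome, as a careful person would: the job done as asked, in the order asked, and still so for the second after the job is handed in, with the robot touching nothing.
It also fails if it takes over 72 s, if anything falls off the work surface, if the arm or the gripper's body presses on something with over 40 N, if the wrist force passes 120 N, or if a joint passes its speed limit or range.

### The arm

A 7-joint arm with a two-finger parallel gripper is mounted at the origin on the work surface. World frame = base frame: x ahead of the robot, y to its left, z up, the work surface at z = 0. Lengths are in m, angles in rad, forces in N, time in s.
With the tool pointing down it reaches from about 0.425 to 0.875 m from the base axis. Payload 8.4 kg.
Tool frame: the origin (TCP) lies between the finger pads; the fingertips stand 8 mm ahead of it and the grasp point (between the pads) lies 11 mm behind it; z points along the fingers, y is the line along which they close (so a half turn about z gives the same grasp; the last joint's range is limited). The gripper opens to 85 mm and grips with 20 to 120 N. Pads are 22 mm wide; open, the fingers measure 114 mm over their backs; the gripper's body (76 mm by 85 mm) begins 54 mm behind the grasp point. The pads swing forward as they close: fully open they stand 13 mm farther back than shut.
Start: joints at [1.051, 0.333, 0.04, 1.465, -0.013, 1.343, -0.059], TCP at [0.265, -0.593, 0.239] pointing down, gripper open.
Joint ranges: [-2.58, 2.58], [-0.38, 2.09], [-1.3, 1.39], [0.25, 2.4], [-1.5, 4.64], [0.08, 2.09], [-2.65, 2.65]. Speed limits (rad/s): [2.22, 2.22, 2.79, 2.79, 3.14, 3.14, 3.14].

### API

Orientations are given as [roll, pitch, yaw] about the fixed x, y, z axes, in that order (R = Rz(yaw) Ry(pitch) Rx(roll)).
In Python, from cell import * gives the robot as it stands. Calls block until the motion is done:
- goto(position, orientation): joint-space move of the TCP to a pose.
- move_straight(position, frame=None, rate=0.15, guard=None): straight line of the TCP; frame=None keeps the orientation; rate is the mean speed in m/s. With guard (N) it stops when the force on the tool has changed by that much, and returns True; else False.
- set_joints(angles): joint-space move.
- gripper_to(opening, squeeze=None): finger opening in m; squeeze is the grip in N (None keeps the last); returns when the fingers have stopped.
- hold(seconds).
- ik(position, orientation): joint angles nearest the present ones, or None.
- get_state(): the state.
- get_image(name): name is "scene" or "top"; returns a dict with "pixels" (400x640x3 uint8, red, green, blue), "camera_matrix" (3x3 intrinsics, pixels), "world_from_camera" (4x4, takes a point from camera to world coordinates). Camera axes: x right, y down, z forward; pixel columns grow to the right and rows downward; lengths in m; the calibration is good to about 2 mm. A picture is of the moment at which its call begins. There is no depth.
A pose or a line that the arm cannot do raises PlanningError and nothing moves.
- sign_off(): hands the job in; it is judged then, once.
The state is a dict: "t": time; "joint_positions": joint angles; "joint_vel": joint speeds; "effort": joint torques, N m; "tcp_pos": TCP position; "ee_rot": TCP orientation; "wrist_force": force on the tool from outside, world axes, zero at the start; "ft_torque": the same for the moment, N m; "opening": finger opening in m; "grip_force": force on a finger pad.
Only numpy, scipy, OpenCV 4.12 (cv2) and the standard library are available. Lean on these libraries where they do the work, as an engineer would, in place of code of your own. Each camera call takes 0.05 s, during which the arm holds its last target. There are 200 camera calls.

## Working session

There is one attempt and no reset: what is moved stays moved. The work goes in short steps, each a Python script; the robot and the scene stay as the last script left them, time stands still between calls to the robot, and variables do not carry over. Pictures are saved under pics/ and viewed, at most 10 in all, crops included, and the job is handed in when it is done.

```bash
mkdir -p pics; ls; python3 - <<'E'
from cell import *
import cv2,numpy as np
for n in("scene","top"):
    d=get_image(n);cv2.imwrite(f"pics/{n}0.png",d["pixels"][:,:,::-1]);np.savez(f"{n}0.npz",**d)
    print(n,d["camera_matrix"].tolist(),np.round(d["world_from_camera"],4).tolist())
s=get_state();print(s["t"],s["tcp_pos"],s["ee_rot"],s["opening"])
E
```

```text
pics
scene [[445.3747792973905, 0.0, 322.2365861723977], [0.0, 445.3747792973905, 198.46213421201435], [0.0, 0.0, 1.0]] [[0.2444, 0.6347, -0.733, 1.4919], [0.9694, -0.1769, 0.1701, -0.2001], [-0.0217, -0.7522, -0.6586, 0.8313], [0.0, 0.0, 0.0, 1.0]]
top [[490.70428608635643, 0.0, 311.57080210005915], [0.0, 490.70428608635643, 203.17032429814788], [0.0, 0.0, 1.0]] [[-0.0131, -0.9967, 0.08, 0.5313], [-0.9999, 0.0138, 0.0085, 0.0097], [-0.0095, -0.0799, -0.9968, 1.3029], [0.0, 0.0, 0.0, 1.0]]
0.1 [ 0.26530973 -0.59296391  0.23850977] [-3.14014015e+00  1.15757958e-04  4.20728614e-01] 0.0857088127815984
```

View pics/scene0.png

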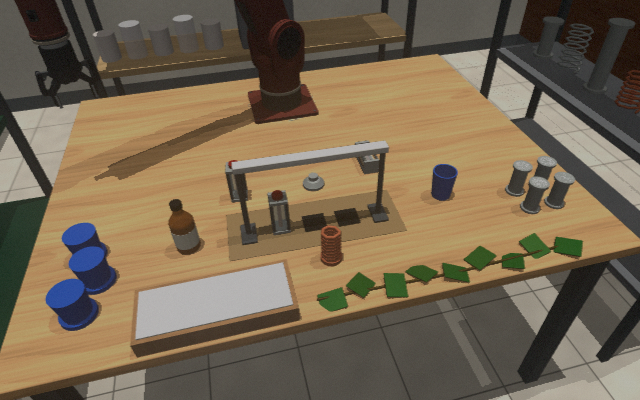

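View pics/top0.png

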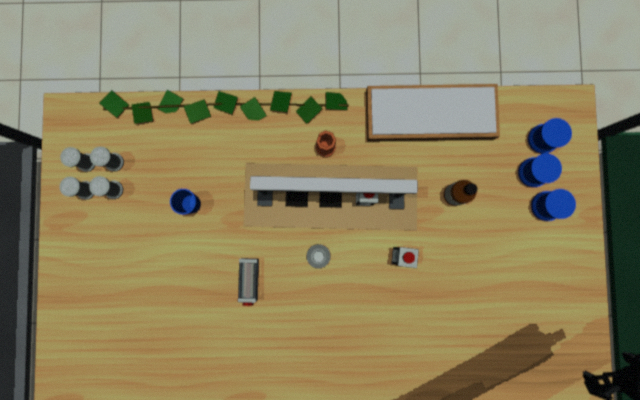

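The top view shows the lamp near (332,187), black mats at columns 297 and 331, kept at 367, stray at (407,257), and fallen at (248,282) with its neck at the bottom. Next are enlarged crops.

```bash
cat > h.py <<'E'
import numpy as np,cv2
def ray(d,u,v):
    K=d["camera_matrix"];T=d["world_from_camera"]
    r=T[:3,:3]@np.linalg.solve(K,[u,v,1]);return T[:3,3],r
def onz(d,u,v,z):
    o,r=ray(d,u,v);return (o+r*(z-o[2])/r[2])[:2]
def proj(d,p):
    T=np.linalg.inv(d["world_from_camera"]);c=d["camera_matrix"]@(T[:3,:3]@np.array(p)+T[:3,3]);return c[:2]/c[2]
def blobs(m,amin=15):
    n,l,s,c=cv2.connectedComponentsWithStats(m.astype(np.uint8));return [(c[i],s[i],l==i) for i in range(1,n) if s[i,4]>=amin]
E
python3 - <<'E'
import cv2,numpy as np
a=cv2.imread("pics/top0.png")[160:315,230:425];cv2.imwrite("pics/c1.png",cv2.resize(a,None,fx=4,fy=3.8,interpolation=cv2.INTER_NEAREST) if 0 else cv2.resize(a,None,fx=3.8,fy=3.8,interpolation=cv2.INTER_NEAREST))
a=cv2.imread("pics/scene0.png")[130:270,215:405];cv2.imwrite("pics/c2.png",cv2.resize(a,None,fx=4,fy=4,interpolation=cv2.INTER_NEAREST))
E
python3 - <<'E'
from cell import *
import numpy as np
R=np.pi
# feasibility
from scipy.spatial.transform import Rotation as Ro
def rpy(d,x):
    d=np.array(d,float);d/=np.linalg.norm(d);x=np.array(x,float);x-=d*(d@x);x/=np.linalg.norm(x)
    return Ro.from_matrix(np.c_[x,np.cross(d,x),d]).as_euler("xyz")
for a in (20,30,40,45,50,60):
    a_=np.radians(a);c,s=np.cos(a_),np.sin(a_)
    for sg in(1,-1):
        d=np.array([c,0,-s]);
        out=[]
        for y in(0,.09):
            q=ik((np.array([.645,y,.075])+.011*d).tolist(),rpy(d,[s*sg,0,c*sg]).tolist());out.append(None if q is None else np.round(q,2).tolist())
        d2=np.array([s,0,-c]);q=ik((np.array([.41,.165,.03])+.011*d2).tolist(),rpy(d2,[-c*sg,0,-s*sg]).tolist())
        print(a,sg,out,"| pick",None if q is None else np.round(q,2).tolist())
E
```

```text
20 1 [None, None] | pick [0.64, 0.15, -1.28, 2.37, 0.7, 0.54, 0.37]
20 -1 [None, None] | pick None
30 1 [None, None] | pick None
30 -1 [None, None] | pick None
40 1 [[0.73, 0.37, -0.9, 2.31, 2.39, 0.42, 2.41], [-0.02, 0.27, -0.34, 2.31, 2.26, 0.43, 2.24]] | pick None
40 -1 [[0.89, 0.46, -1.08, 2.31, 2.29, 0.48, -0.55], [0.66, 0.49, -1.09, 2.28, 2.11, 0.65, -0.52]] | pick None
45 1 [[0.21, 0.23, -0.34, 2.28, 2.38, 0.2, 2.3], [-0.72, 0.24, 0.42, 2.29, 2.25, 0.19, 2.16]] | pick None
45 -1 [[0.89, 0.42, -1.08, 2.25, 1.98, 0.4, -0.27], [0.67, 0.46, -1.09, 2.23, 1.87, 0.57, -0.31]] | pick None
50 1 [[-1.16, 0.48, 1.23, 2.28, 4.53, 0.36, -0.09], [-1.2, 0.36, 1.0, 2.25, -1.47, 0.09, -0.47]] | pick None
50 -1 [[0.22, 0.23, -0.34, 2.22, 1.53, 0.13, 0.0], [0.45, 0.33, -0.82, 2.18, 1.54, 0.41, -0.08]] | pick None
60 1 [[0.3, 0.26, -0.43, 2.09, 0.49, 0.33, -2.09], [0.1, 0.27, -0.42, 2.07, 0.69, 0.39, -2.44]] | pick None
60 -1 [[0.58, 0.32, -0.75, 2.08, 0.74, 0.38, 0.86], [0.17, 0.28, -0.5, 2.07, 0.74, 0.4, 0.67]] | pick None
```

View pics/c1.png

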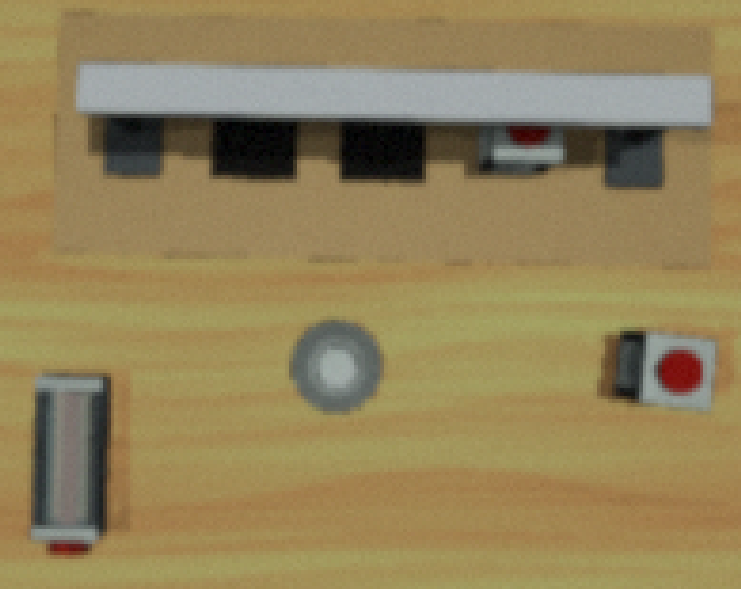

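View pics/c2.png

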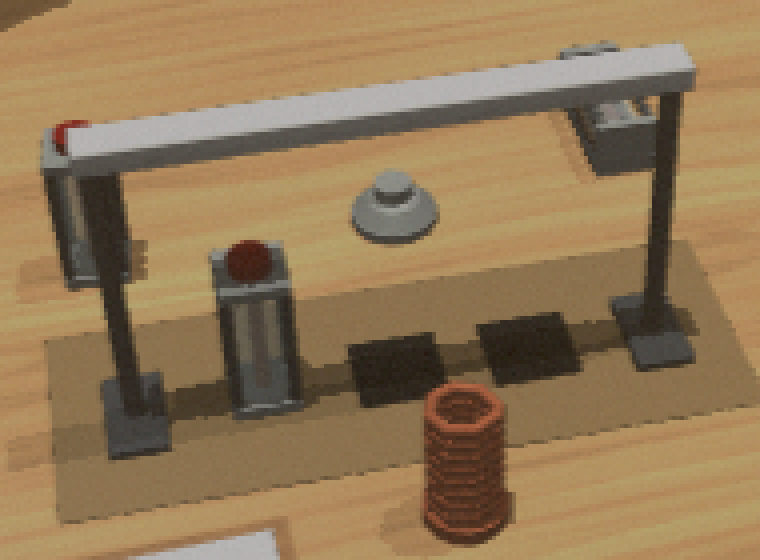

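The crops show the two mats clear in both views and the bar fully visible from the top. Stray's red neck is at crop (680,370), and fallen's top face spans crop (35–108, 375–540). Next I compute poses from masks.

```bash
cat > m.py <<'E'
from h import *
def quad(m):
    c=max(cv2.findContours(m.astype(np.uint8),cv2.RETR_EXTERNAL,cv2.CHAIN_APPROX_NONE)[0],key=cv2.contourArea)
    h=cv2.convexHull(c);e=1
    while len(q:=cv2.approxPolyDP(h,e,True))>4:e+=.3
    return q[:,0].astype(float),cv2.contourArea(c)
def box(img,r0,r1,c0,c1,m):
    z=np.zeros(img.shape[:2],bool);z[r0:r1,c0:c1]=m[r0:r1,c0:c1];return z
def rectw(d,m,z):
    v,u=np.nonzero(m);P=np.array([onz(d,a,b,z) for a,b in zip(u,v)])
    (c,s,a)=cv2.minAreaRect((P*1000).astype(np.float32));return np.round(c,1),np.round(s,1),round(a,1)
E
python3 - <<'E'
from m import *
T=dict(np.load("top0.npz"));S=dict(np.load("scene0.npz"))
for n,d,r in(("top",T,(185,215,270,350)),("scene",S,(200,235,295,365))):
    p=d["pixels"].astype(int);m=box(p,*r,p.max(2)<45)
    for c,s,l in blobs(m,40): print(n,"mat",c,s,rectw(d,l,0))
p=T["pixels"].astype(int)
m=box(p,170,200,245,425,(p.min(2)>115));print("bar",rectw(T,m,.228),blobs(m,100)[0][1])
hsv=cv2.cvtColor(T["pixels"],cv2.COLOR_RGB2HSV).astype(int)
red=(p[...,0]>100)&(p[...,1]<45)
for c,s,l in blobs(red,8): print("red top",c,s[:5],onz(T,*c,.12)*1000,onz(T,*c,.023)*1000)
ps=S["pixels"].astype(int);red=(ps[...,0]>80)&(ps[...,1]<40)&(ps[...,2]<40)
for c,s,l in blobs(red,8):
    if 220<c[0]<300:print("red scene",c,s[:5],onz(S,*c,.12)*1000)
# stray plate: bright/grey + red
sat=hsv[...,1]
m=box(p,240,275,398,425,((sat<60)&(p.min(2)>110))|((p[...,0]>100)&(p[...,1]<60)))
print("stray plate",rectw(T,m,.11),m.sum())
f=box(p,255,305,233,262,(sat<95)|(p.max(2)<80));b=max(blobs(f),key=lambda t:t[1][4]);print("fallen",rectw(T,b[2],.046),b[1])
def show(m,r0,r1,c0,c1):
    for r in range(r0,r1):print("".join("#" if x else "." for x in m[r,c0:c1]))
show(m,245,272,392,425);show(f,255,305,233,266)
E
```

```text
top mat [296.35031847 198.12738854] [286 191  23  15 314] (array([650.3,  59.5]), array([58.8, 37.5]), 89.2)
top mat [329.98176292 198.87841945] [319 192  23  15 329] (array([646.4, -28.5]), array([58.7, 37.5]), 89.2)
scene mat [345.97619048 216.81746032] [336 212  22  11 126] (array([657.1,  59.4]), array([55.8, 33.5]), 88.2)
scene mat [313.64864865 222.0472973 ] [303 217  23  12 148] (array([656.9, -30.4]), array([55.8, 42.3]), 89.4)
bar (array([651.1, -28.1]), array([366.2,  47. ]), 87.8) [ 250  176  167   17 2282]
red top [408.45 257.1 ] [404 253  10  10  80] [ 493.62739498 -210.30354566] [ 490.53791075 -228.34857979]
stray plate (array([ 493.2, -211. ]), array([44.1, 45. ]), 82.1) 306
fallen (array([438.9, 184.6]), array([ 51. , 111.1]), 89.7) [238 258  21  45 871]
.................................
.................................
.........##......................
........###########..............
........#################........
........##################.......
........##################.......
........#####...##...#####.......
........####..######..####.......
........###.#
[... 1598 characters left out ...]
############........
......###################........
.....####################........
.....####################........
......###################........
......###################........
......###################........
.....####################........
......###################........
.....####################........
.....####################........
.....####################........
.....####################........
.....####################........
.....####################........
.....###################.........
.....###################.........
.....##################..........
......#################..........
.................................
.................................
```

```bash
cat >> m.py <<'E'
def sub(d,r0,r1,c0,c1,fn,z,k=8):
    """subpixel mask of a crop -> world points (mm) of its biggest contour"""
    a=d["pixels"][r0:r1,c0:c1].astype(np.float32);b=cv2.resize(cv2.GaussianBlur(a,(0,0),.6),None,fx=k,fy=k,interpolation=cv2.INTER_CUBIC)
    m=fn(b).astype(np.uint8)
    c=max(cv2.findContours(m,cv2.RETR_EXTERNAL,cv2.CHAIN_APPROX_NONE)[0],key=cv2.contourArea)[:,0]
    uv=(c+.5)/k-.5+[c0,r0]
    return np.array([onz(d,*q,z) for q in uv])*1000
def rect(P):
    c,s,a=cv2.minAreaRect(P.astype(np.float32));return np.round(c,1),np.round(s,1),round(a,2)
def edge(P,ax,lo,hi,side):
    """line through the extreme points on one side: ax= coordinate that is bounded, fit over other coord in lo..hi"""
    o=1-ax;Q=[]
    for t in np.arange(lo,hi,1.5):
        k=P[abs(P[:,o]-t)<1];
        if len(k):Q.append((t,side*max(side*k[:,ax])))
    Q=np.array(Q);f=np.polyfit(Q[:,0],Q[:,1],1);g=abs(Q[:,1]-np.polyval(f,Q[:,0]))<1.5
    return np.polyfit(Q[g,0],Q[g,1],1)
E
python3 - <<'E'
from m import *
T=dict(np.load("top0.npz"));S=dict(np.load("scene0.npz"))
dark=lambda b:b.max(2)<62
for n,d,rs in(("top",T,((186,215,280,314),(186,215,315,348))),("scene",S,((205,235,330,368),(210,240,297,331)))):
    for r,y in zip(rs,(60,-30)):
        P=sub(d,*r,dark,0);print(n,rect(P))
        for nm,ax,c,sd in(("near",0,y,-1),("far",0,y,1),("right",1,650,-1),("left",1,650,1)):
            w=18 if ax==0 else 8
            f=edge(P,ax,c-w,c+w,sd);print("  ",nm,round(np.polyval(f,c),1),round(np.degrees(np.arctan(f[0])),2))
bar=sub(T,170,200,240,425,lambda b:b.min(2)>105,.228)
print("bar",rect(bar)); f=edge(bar,0,-190,130,1);print(np.polyval(f,-30),np.degrees(np.arctan(f[0])));f=edge(bar,0,-190,130,-1);print(np.polyval(f,-30),np.degrees(np.arctan(f[0])))
st=sub(T,240,275,398,425,lambda b:((b.max(2)-b.min(2)<40)&(b.min(2)>100))|((b[...,0]>90)&(b[...,1]<75)),.11);print("stray",rect(st))
fa=sub(T,252,306,230,264,lambda b:(b.max(2)-b.min(2)<50),.046);print("fallen",rect(fa))
for ax,c,sd in((1,440,1),(1,440,-1),(0,185,1),(0,185,-1)):
    w=40 if ax else 14
    f=edge(fa,ax,c-w,c+w,sd);print("  ",ax,sd,round(np.polyval(f,c),1),round(np.degrees(np.arctan(f[0])),2))
E
```

```text
top (array([649.4,  61.5]), array([90.7, 41.2]), 87.09)
   near 629.1 2.79
   far 669.5 3.16
   right 29.8 -13.65
   left 92.3 3.61
top (array([646.5, -30.6]), array([87.9, 40.6]), 87.19)
   near 626.6 2.29
   far 666.6 3.11
   right -60.3 -1.04
   left 3.2 3.22
scene (array([656.1,  59.6]), array([61.7, 58. ]), 89.56)
   near 628.1 1.92
   far 684.8 0.95
   right 30.1 -3.36
   left 90.2 0.43
scene (array([653., -30.]), array([62.5, 58.2]), 88.75)
   near 624.8 2.8
   far 680.8 -1.8
   right -60.2 -7.5
   left 0.2 1.16
bar (array([659.9, -28.7]), array([370.7,  32.2]), 87.98)
674.9923117198276 2.172054953024003
644.3982580569295 2.158334067902891
stray (array([ 493.1, -211. ]), array([47.1, 46.9]), 81.66)
fallen (array([437.7, 184.9]), array([ 52.3, 116.4]), 88.27)
   1 1 210.2 -1.55
   1 -1 159.1 -2.26
   0 1 495.5 3.51
   0 -1 381.6 6.81
```

```bash
cat > k.py <<'E'
import numpy as np
from scipy.spatial.transform import Rotation as Ro
def rpy(d,x):
    d=np.array(d,float);d/=np.linalg.norm(d);x=np.array(x,float);x-=d*(d@x);x/=np.linalg.norm(x)
    return Ro.from_matrix(np.c_[x,np.cross(d,x),d]).as_euler("xyz").tolist()
E
python3 - <<'E'
from cell import *
from k import *
def t(p,d,x):
    d=np.array(d);q=ik((np.array(p)+.011*d).tolist(),rpy(d,x));return None if q is None else np.round(q,2).tolist()
for x in(.42,.44,.46,.48):
  for a in(0,10,20,30):
    s,c=np.sin(np.radians(a)),np.cos(np.radians(a))
    print("pick",x,a,*[t([x,.18,.03],[s,0,-c],[sg*-c,0,sg*-s]) for sg in(1,-1)])
for a in(20,30,40):
  s,c=np.sin(np.radians(a)),np.cos(np.radians(a))
  for h in(0,45,90,-45,-90,135):
    for p in([.5,.2],[.6,.3],[.45,.4],[.5,0],[.55,-.3]):
      u=np.array([np.cos(np.radians(h)),np.sin(np.radians(h)),0]);d=c*u+[0,0,-s];X=s*u+[0,0,c]
      r=[t(p+[.075],d,sg*X) for sg in(1,-1)]
      if any(r):print("stand",a,h,p,r)
E
```

```text
pick 0.42 0 [0.31, 0.32, -0.88, 2.11, 0.33, 0.85, 0.8] [0.32, 0.32, -0.91, 2.11, 0.34, 0.86, -2.35]
pick 0.42 10 [0.24, 0.19, -0.85, 2.23, 0.39, 0.67, 0.69] [0.52, 0.29, -1.16, 2.22, 0.57, 0.73, -2.59]
pick 0.42 20 [0.6, 0.23, -1.29, 2.34, 0.82, 0.61, 0.26] [-0.89, 0.03, 0.23, 2.4, 0.46, 0.48, -2.62]
pick 0.42 30 None None
pick 0.44 0 [0.32, 0.37, -0.9, 2.07, 0.37, 0.88, 0.78] [0.27, 0.34, -0.84, 2.07, 0.34, 0.87, -2.33]
pick 0.44 10 [0.13, 0.21, -0.72, 2.2, 0.37, 0.67, 0.73] [0.44, 0.3, -1.06, 2.19, 0.55, 0.73, -2.55]
pick 0.44 20 [0.05, 0.13, -0.7, 2.32, 0.6, 0.51, 0.45] [-1.23, 0.07, 0.62, 2.38, 0.37, 0.45, -2.5]
pick 0.44 30 None None
pick 0.46 0 [0.35, 0.42, -0.92, 2.02, 0.42, 0.9, 0.76] [0.24, 0.37, -0.79, 2.03, 0.34, 0.88, -2.31]
pick 0.46 10 [0.1, 0.24, -0.67, 2.16, 0.38, 0.68, 0.74] [0.34, 0.3, -0.93, 2.15, 0.52, 0.72, -2.5]
pick 0.46 20 [0.18, 0.18, -0.8, 2.28, 0.67, 0.54, 0.42] [-1.2, 0.11, 0.63, 2.34, 0.3, 0.44, -2.4]
pick 0.46 30 None None
pick 0.48 0 [0.36, 0.47, -0.95, 1.98, 0.47, 0.93, 0.75] [0.22, 0.4, -0.76, 1.99, 0.35, 0.89, -2.3]
pick 0.48 10 [0.13, 0.28, -0.69, 2
[... 8007 characters left out ...]
.23]]
stand 40 -90 [0.55, -0.3] [[0.85, 0.81, -1.1, 1.91, 1.53, 1.62, 2.3], [0.31, 0.51, -0.39, 1.94, 1.2, 1.21, -0.79]]
stand 40 135 [0.5, 0.2] [[0.39, 0.8, -0.67, 1.57, -0.26, 1.41, 0.65], [0.16, 0.71, -0.33, 1.59, -0.46, 1.46, -2.32]]
stand 40 135 [0.6, 0.3] [[0.21, 0.99, -0.72, 1.24, -0.19, 1.47, 0.47], [0.02, 0.9, -0.37, 1.25, -0.45, 1.51, -2.5]]
stand 40 135 [0.45, 0.4] [[0.2, 0.84, -0.84, 1.61, -0.26, 1.17, 0.4], [0.0, 0.73, -0.54, 1.62, -0.5, 1.23, -2.57]]
stand 40 135 [0.5, 0] [[0.58, 0.8, -0.54, 1.51, -0.17, 1.61, 0.88], [0.3, 0.73, -0.14, 1.52, -0.37, 1.64, -2.07]]
stand 40 135 [0.55, -0.3] [[0.71, 1.08, -0.39, 0.91, 0.03, 2.02, 1.15], [0.51, 1.05, 0.04, 0.93, -0.24, 2.02, -1.81]]
```

```bash
cat >> k.py <<'E'
from cell import *
def pose(p,a,h,sg):
    """TCP pose with grasp point p, tool a deg below horizontal, heading h deg"""
    a,h=np.radians([a,h]);u=np.array([np.cos(h),np.sin(h),0]);Z=np.array([0,0,1.])
    d=np.cos(a)*u-np.sin(a)*Z;X=sg*(np.sin(a)*u+np.cos(a)*Z)
    return (np.array(p)+.011*d).tolist(),rpy(d,X)
E
python3 - <<'E'
from k import *
for nm,p,h in(("stray",[.493,-.211,.075],-8.3),("strayup",[.493,-.211,.13],-8.3),("pre",[.58,-.026,.12],-2.2),("mid",[.655,-.029,.075],-2.2),("preO",[.58,.062,.12],-2.2),("out",[.658,.06,.075],-2.2),("st2",[.5,.3,.075],-2.2),("st2",[.55,.25,.075],-2.2),("st3",[.5,.3,.075],-20)):
  for a in(45,50,55,60):
    for sg in(1,-1):
      q=ik(*pose(p,a,h,sg));print(nm,a,sg,None if q is None else np.round(q,2).tolist())
E
```

```text
stray 45 1 None
stray 45 -1 None
stray 50 1 None
stray 50 -1 None
stray 55 1 [0.71, 0.04, -0.29, 2.38, -0.84, 0.2, -0.51]
stray 55 -1 [0.62, 0.04, -0.2, 2.38, -0.86, 0.2, 2.65]
stray 60 1 [0.7, 0.05, -0.3, 2.32, -0.41, 0.29, -0.95]
stray 60 -1 [0.36, 0.04, 0.04, 2.33, -0.47, 0.29, 2.25]
strayup 45 1 None
strayup 45 -1 None
strayup 50 1 [0.69, -0.09, -0.24, 2.4, -0.95, 0.26, -0.41]
strayup 50 -1 None
strayup 55 1 [0.75, -0.07, -0.32, 2.33, -0.58, 0.34, -0.78]
strayup 55 -1 [0.08, -0.11, 0.33, 2.36, -0.4, 0.32, 2.19]
strayup 60 1 [0.74, -0.05, -0.33, 2.27, -0.36, 0.43, -1.02]
strayup 60 -1 [0.39, -0.06, 0.01, 2.28, -0.31, 0.43, 2.08]
pre 45 1 None
pre 45 -1 None
pre 50 1 [0.31, 0.01, -0.38, 2.33, 0.61, 0.13, -2.26]
pre 50 -1 [0.6, 0.03, -0.67, 2.32, 0.65, 0.13, 0.85]
pre 55 1 [0.42, 0.03, -0.49, 2.26, 0.29, 0.25, -1.93]
pre 55 -1 [0.58, 0.04, -0.64, 2.26, 0.32, 0.25, 1.19]
pre 60 1 [0.61, 0.07, -0.67, 2.19, 0.25, 0.38, -1.87]
pre 60 -1 [0.55, 0.07, -0.62, 2.19, 0.23, 0.38, 1.28]
mid 45 1 [0.26, 0.25, -0.34, 2.26, 2.37, 0.19, 2.31]
mid 45 -1 [0.93, 0.45, -1.08, 2.23, 1.96, 0.41, -0.23]

[... 1701 characters left out ...]
2.48]
st2 50 -1 [0.38, 0.56, -1.3, 2.2, 1.58, 0.97, -0.36]
st2 55 1 [-1.81, 0.47, 1.25, 2.24, -0.18, 0.26, -2.15]
st2 55 -1 [0.34, 0.46, -1.2, 2.16, 1.38, 0.85, -0.21]
st2 60 1 [-1.46, 0.26, 0.85, 2.18, 0.35, 0.4, -2.57]
st2 60 -1 [0.19, 0.35, -0.98, 2.11, 1.1, 0.72, 0.01]
st3 45 1 [-0.1, 0.59, -1.1, 2.1, 1.44, 1.32, 2.39]
st3 45 -1 [-0.03, 0.67, -1.19, 2.1, 1.5, 1.4, -0.75]
st3 50 1 [-0.06, 0.55, -1.1, 2.08, 1.35, 1.23, 2.49]
st3 50 -1 [-0.2, 0.45, -0.91, 2.08, 1.26, 1.12, -0.63]
st3 55 1 [-0.01, 0.52, -1.09, 2.05, 1.25, 1.16, 2.59]
st3 55 -1 [0.11, 0.66, -1.28, 2.05, 1.36, 1.3, -0.58]
st3 60 1 [-1.91, 0.58, 1.23, 2.1, -0.13, 0.59, -2.62]
st3 60 -1 [0.03, 0.5, -1.09, 2.02, 1.14, 1.1, -0.44]
```

```bash
cat > s1.py <<'E'
from k import *
A=55;g=np.array([.493,-.211,.078]);h=-8.3
gripper_to(.085)
goto(*pose(g+[0,0,.085],A,h,1)); print(get_state()["t"])
move_straight(pose(g,A,h,1)[0],rate=.12)
gripper_to(.03,60);s=get_state();print(s["t"],s["opening"],s["grip_force"],s["tcp_pos"],s["wrist_force"])
move_straight(pose(g+[0,0,.06],A,h,1)[0],rate=.12)
m=np.array([.655,-.0293,.078]);hr=-2.16
e=np.array([np.cos(np.radians(hr)),np.sin(np.radians(hr)),0])
goto(*pose(m-.085*e+[0,0,.06],A,hr,1));s=get_state();print(s["t"],s["opening"],s["grip_force"])
import cv2
for n in("scene","top"):
    d=get_image(n);cv2.imwrite(f"pics/{n}1.png",d["pixels"][:,:,::-1]);np.savez(f"{n}1.npz",**d)
a=cv2.imread("pics/top1.png")[150:320,220:440];b=cv2.imread("pics/scene1.png")[110:280,205:425]
cv2.imwrite("pics/c3.png",cv2.resize(np.vstack([a,b])[:, :],None,fx=1.75,fy=1.75) if 0 else cv2.resize(np.hstack([a,b]),None,fx=1.8,fy=1.8))
E
python3 s1.py
```

```text
1.975
3.275 0.04561307763704591 60.30153036117554 [ 0.49961906 -0.21240904  0.06973644] [-3.55779206 -0.1029946   6.61107053]
4.8417 0.045452895168995484 61.110631227493286
```

View pics/c3.png

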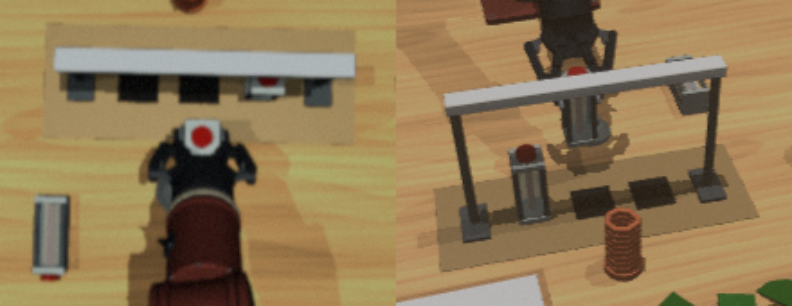

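The stray is held upright in front of the middle mat, with its neck at crop (202,136) in the left view. Next I measure where it sits in the grip before inserting it.

```bash
python3 - <<'E'
from m import *
from k import *
T=dict(np.load("top1.npz"))
P=sub(T,205,250,310,355,lambda b:(b[...,0]>90)&(b[...,1]<75),.18);print("neck",rect(P),P.mean(0),cv2.minEnclosingCircle(P.astype(np.float32)))
Q=sub(T,210,240,315,350,lambda b:((b.max(2)-b.min(2)<40)&(b.min(2)>100))|((b[...,0]>90)&(b[...,1]<75)),.17);print("plate",rect(Q))
e=np.array([np.cos(np.radians(-2.16)),np.sin(np.radians(-2.16)),0]);print("expected",(np.array([.655,-.0293,.078])-.085*e)*1000)
s=get_state();print(s["tcp_pos"],s["ee_rot"],pose(np.array([.655,-.0293,.138])-.085*e,55,-2.16,1))
E
```

```text
neck (array([569.6, -26.3]), array([24.7, 25.2]), 23.99) [569.42027526 -26.07541363] ((569.471923828125, -26.169660568237305), 13.025611877441406)
plate (array([570.2, -26.1]), array([47.7, 46.3]), 87.78)
expected [570.06039483 -26.09633447  78.        ]
[ 0.57565182 -0.02787194  0.12826055] [-3.14136911 -0.60943542 -0.04012255] ([0.5763652526661532, -0.02633413468032921, 0.1289893275128211], [3.141592653589793, -0.6108652381980155, -0.037699111843077615])
```

```bash
cat > s2.py <<'E'
from k import *
import cv2
A=55;hr=-2.16;m=np.array([.655,-.0293,.078])
e=np.array([np.cos(np.radians(hr)),np.sin(np.radians(hr)),0])
move_straight(pose(m-.085*e+[0,0,.012],A,hr,1)[0],rate=.12)
move_straight(pose(m+[0,0,.012],A,hr,1)[0],rate=.1)
hold(.2);print(get_state()["tcp_pos"],pose(m+[0,0,.012],A,hr,1)[0])
print(move_straight(pose(m+[0,0,-.004],A,hr,1)[0],rate=.02,guard=4));s=get_state();print(s["t"],s["tcp_pos"],s["wrist_force"])
for n in("scene","top"):
    d=get_image(n);cv2.imwrite(f"pics/{n}2.png",d["pixels"][:,:,::-1]);np.savez(f"{n}2.npz",**d)
a=cv2.imread("pics/scene2.png")[110:250,215:405];cv2.imwrite("pics/c4.png",cv2.resize(a,None,fx=4,fy=4,interpolation=cv2.INTER_NEAREST))
E
python3 s2.py
```

```text
[ 0.66090687 -0.02966082  0.08098652] [0.6613048578406033, -0.02953780020727365, 0.08098932751282109]
True
7.3167 [ 0.66161001 -0.02971339  0.06981243] [ 2.00162677 -0.57610909  2.10896229]
```

View pics/c4.png

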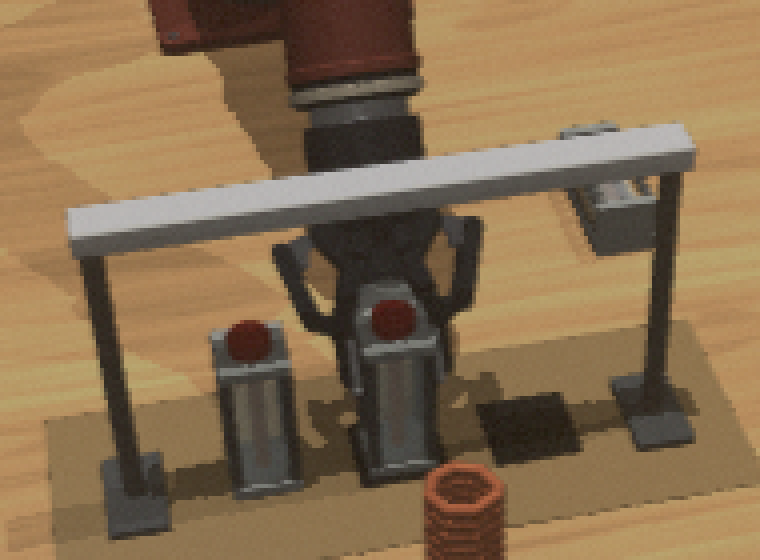

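The stray is over the middle mat, with its neck at crop (394,320) and kept's neck at (250,342). I compare the two before letting go.

```bash
cat > chk.py <<'E'
import sys
from m import *
def necks(S,cols):
    r=lambda b:(b[...,0]>60)&(b[...,1]<40)&(b[...,2]<45)
    out=[]
    for u,v in cols:
        P=sub(S,v-9,v+9,u-10,u+10,r,.12);c,R=cv2.minEnclosingCircle(P.astype(np.float32))
        M=cv2.moments(P.astype(np.float32));out.append([M["m10"]/M["m00"],M["m01"]/M["m00"],R])
    return np.array(out)
def faces(S,cols):
    # bottom front (far-side) edge of base: lowest bright line
    pass
if __name__=="__main__":
    N=necks(dict(np.load("scene2.npz")),[(277,195),(313,190)]);print(N.round(1),(N[1]-N[0]).round(1))
    T=dict(np.load("top2.npz"))
    for r in((190,208,355,382),(190,208,317,345)):
        P=sub(T,*r,lambda b:(b.max(2)-b.min(2)<40)&(b.min(2)>100),.11);y=P[:,1].mean();f=edge(P,0,y-15,y+15,-1);print("top near edge at .11",rect(P),np.polyval(f,y),np.degrees(f[0]))
    print("mat edges around")
    for n,r,y in(("top2",(186,215,280,314),60),("top0",(186,215,315,348),-30)):
        pass
E
python3 chk.py
```

```text
[[ 657.2 -120.9   16.7]
 [ 658.8  -30.    17.6]] [ 1.6 90.9  0.9]
top near edge at .11 (array([ 633.2, -118.7]), array([45.4, 12.5]), 89.2) 627.9685566923504 3.271431150642771
top near edge at .11 (array([657.5, -26.8]), array([68.1,  4.6]), 89.19) 656.5434182900757 2.1637205238613304
mat edges around
```

Kept's top-plate edge puts it at x ≈ 651.5, in line with the fitted row, so the placing is good. I release, retreat, and then pick up the fallen one and stand it up clear of everything.

```bash
cat > s3.py <<'E'
from k import *
import cv2
A=55;hr=-2.16;m=np.array([.655,-.0293,.078])
gripper_to(.066)
p=np.array(get_state()["tcp_pos"]);d=(np.array(pose(m,A,hr,1)[0])-m)/.011
move_straight((p-.05*d).tolist(),rate=.1)
move_straight((p-.11*d+[0,0,.02]).tolist(),rate=.2)
S=np.array([.5,.28]);f=np.array([.438,.1865,.030]);h=-1.9
gripper_to(.085)
goto(*pose(f+[0,0,.09],70,h,-1));print(get_state()["t"])
move_straight(pose(f,70,h,-1)[0],rate=.12)
gripper_to(.03,70);s=get_state();print(s["t"],s["opening"],s["tcp_pos"])
move_straight(pose(f+[0,0,.12],70,h,-1)[0],rate=.15)
goto(*pose([*S,.12],20,90+h,1));s=get_state();print(s["t"],s["opening"],s["grip_force"])
for n in("scene","top"):
    d=get_image(n);cv2.imwrite(f"pics/{n}3.png",d["pixels"][:,:,::-1]);np.savez(f"{n}3.npz",**d)
a=cv2.imread("pics/top3.png")[120:320,170:430];b=cv2.imread("pics/scene3.png")[70:270,205:465]
cv2.imwrite("pics/c5.png",cv2.resize(np.hstack([a,b]),None,fx=1.53,fy=1.53))
E
python3 s3.py
```

```text
12.0
13.3667 0.04522959221783428 [0.44197245 0.18664204 0.02033181]
16.2167 0.04488012218187643 78.06489586830139
```

View pics/c5.png

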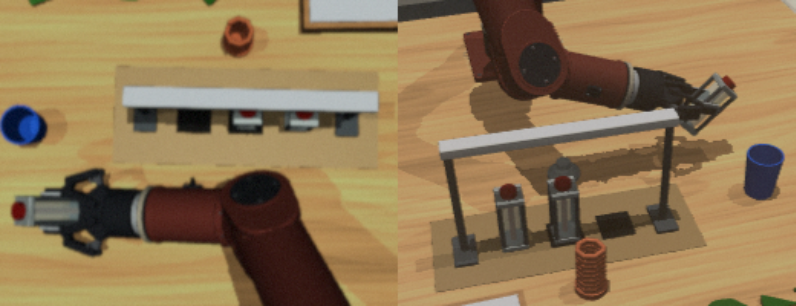

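```bash
python3 - <<'E'
from m import *
from k import *
s=get_state();R=Ro.from_euler("xyz",s["ee_rot"]).as_matrix();print(s["tcp_pos"],R.round(2).tolist(),s["grip_force"])
pts={}
def tri(a,b):
    A=[];B=[]
    for o,r in(a,b):
        r=r/np.linalg.norm(r);M=np.eye(3)-np.outer(r,r);A.append(M);B.append(M@o)
    return np.linalg.lstsq(np.vstack(A),np.hstack(B),rcond=None)[0]
uv={}
for n,(r0,r1,c0,c1) in(("top3",(245,275,172,200)),("scene3",(115,140,390,440))):
    d=dict(np.load(n+".npz"));p=d["pixels"].astype(int);m=box(p,r0,r1,c0,c1,(p[...,0]>70)&(p[...,1]<50)&(p[...,2]<50)&(p[...,0]>2*p[...,1]))
    for c,st,l in blobs(m,6): print(n,c,st)
    c=max(blobs(m,6),key=lambda t:t[1][4])[0];uv[n]=ray(d,*c)
print("neck",tri(uv["top3"],uv["scene3"]))
E
python3 - <<'E'
import cv2,numpy as np
a=cv2.imread("pics/top3.png")[225:295,170:250];b=cv2.imread("pics/scene3.png")[105:175,365:445]
cv2.imwrite("pics/c6.png",cv2.resize(np.hstack([a,b]),None,fx=5,fy=5,interpolation=cv2.INTER_CUBIC))
E
```

```text
[0.499598   0.29107764 0.11622054] [[0.01, 1.0, 0.03], [0.34, -0.03, 0.94], [0.94, 0.0, -0.34]] 78.06420922279358
top3 [181.69863014 257.65753425] [178 253   9  10  73]
scene3 [420.04761905 122.80952381] [417 120   7   6  21]
neck [0.49977884 0.32213111 0.1563853 ]
```

View pics/c6.png

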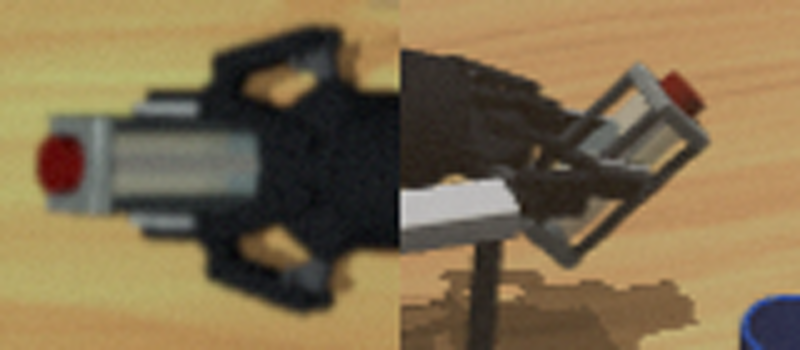

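The view shows the section slipped in the grip: its axis leans about 40° from vertical, neck towards +y. Raising the tool to about horizontal cuts the lean to about 20°, and then a light grip and gentle pressing on the table will square it. I check reach first.

```bash
python3 - <<'E'
from k import *
for S in([.5,.28],[.5,.22],[.55,.25],[.6,.2],[.5,.33]):
  for a in(10,5,0,-5):
    r=[ik(*pose([*S,z],a,88.1,1)) for z in(.12,.063)]
    print(S,a,[None if q is None else np.round(q,2).tolist() for q in r])
E
```

```text
[0.5, 0.28] 10 [[0.52, 0.72, -0.55, 2.06, -1.28, 1.12, 1.06], [0.5, 0.84, -0.53, 2.04, -1.27, 1.09, 1.15]]
[0.5, 0.28] 5 [[0.53, 0.79, -0.56, 2.05, -1.3, 1.17, 1.12], [0.52, 0.92, -0.53, 2.02, -1.27, 1.14, 1.2]]
[0.5, 0.28] 0 [[0.55, 0.86, -0.56, 2.03, -1.31, 1.22, 1.17], [0.53, 0.99, -0.53, 1.99, -1.27, 1.2, 1.24]]
[0.5, 0.28] -5 [[0.56, 0.94, -0.57, 2.01, -1.31, 1.27, 1.22], [0.54, 1.06, -0.54, 1.97, -1.27, 1.25, 1.28]]
[0.5, 0.22] 10 [[0.58, 0.71, -0.49, 2.04, -1.19, 1.22, 1.04], [0.56, 0.83, -0.46, 2.02, -1.18, 1.18, 1.12]]
[0.5, 0.22] 5 [[0.6, 0.78, -0.5, 2.03, -1.21, 1.26, 1.09], [0.58, 0.9, -0.47, 2.0, -1.19, 1.23, 1.17]]
[0.5, 0.22] 0 [[0.61, 0.85, -0.5, 2.01, -1.22, 1.31, 1.14], [0.59, 0.97, -0.47, 1.97, -1.19, 1.28, 1.21]]
[0.5, 0.22] -5 [[0.62, 0.92, -0.51, 1.99, -1.23, 1.36, 1.18], [0.6, 1.04, -0.48, 1.94, -1.19, 1.34, 1.24]]
[0.55, 0.25] 10 [[0.51, 0.76, -0.51, 1.94, -1.21, 1.18, 0.98], [0.5, 0.87, -0.49, 1.91, -1.2, 1.14, 1.06]]
[0.55, 0.25] 5 [[0.53, 0.83, -0.52, 1.93, -1.24, 1.22, 1.03], [0.51, 0.94, -0.49, 1.89, -1.21, 1.2, 1.11]]
[0.55, 0.25] 0 [[0.54, 0.89, -0.53, 
[... 456 characters left out ...]
4, 1.04, -0.46, 1.73, -1.16, 1.34, 1.05]]
[0.6, 0.2] -5 [[0.56, 1.0, -0.49, 1.75, -1.21, 1.4, 1.02], [0.55, 1.1, -0.47, 1.7, -1.18, 1.39, 1.08]]
[0.5, 0.33] 10 [[0.46, 0.73, -0.6, 2.07, -1.36, 1.05, 1.08], [0.45, 0.86, -0.58, 2.04, -1.34, 1.01, 1.18]]
[0.5, 0.33] 5 [[0.48, 0.81, -0.61, 2.06, -1.37, 1.1, 1.15], [0.46, 0.93, -0.58, 2.02, -1.35, 1.07, 1.23]]
[0.5, 0.33] 0 [[0.49, 0.88, -0.62, 2.04, -1.38, 1.15, 1.2], [0.48, 1.01, -0.59, 2.0, -1.35, 1.12, 1.28]]
[0.5, 0.33] -5 [[0.5, 0.96, -0.62, 2.02, -1.38, 1.2, 1.25], [0.49, 1.09, -0.59, 1.97, -1.34, 1.18, 1.32]]<stdin>:4: UserWarning: Gimbal lock detected. Setting third angle to zero since it is not possible to uniquely determine all angles.
```

```bash
cat > s4.py <<'E'
from k import *
import cv2
a,h=8,88.1;S=np.array([.5,.30])
goto(*pose([*S,.11],a,h,1))
print(move_straight(pose([*S,.045],a,h,1)[0],rate=.04,guard=3));s=get_state();print(s["t"],s["tcp_pos"],s["wrist_force"])
gripper_to(.03,20)
p=np.array(s["tcp_pos"]);p[0]=pose([*S,.05],a,h,1)[0][0]
for th in(7,14,21,28):
    t=np.radians(91+th);q=p+[0,.0635*np.cos(t)+.001,.0635*(np.sin(t)-1)-.0025]
    g=move_straight(q.tolist(),rate=.04,guard=25);s=get_state();print(th,g,s["tcp_pos"].round(4),np.round(s["wrist_force"],1))
print(move_straight((q+[0,0,-.012]).tolist(),rate=.03,guard=12));s=get_state();print(s["t"],s["tcp_pos"],s["wrist_force"])
for n in("scene","top"):
    d=get_image(n);cv2.imwrite(f"pics/{n}4.png",d["pixels"][:,:,::-1]);np.savez(f"{n}4.npz",**d)
a=cv2.imread("pics/top4.png")[225:295,170:250];b=cv2.imread("pics/scene4.png")[115:185,375:455]
cv2.imwrite("pics/c7.png",cv2.resize(np.hstack([a,b]),None,fx=5,fy=5,interpolation=cv2.INTER_CUBIC))
E
python3 s4.py
```

```text
True
17.7583 [0.50014078 0.31119917 0.06408741] [0.16894867 1.25582599 2.67771295]
7 False [0.4995 0.3051 0.0639] [-0.8  4.8 14.2]
14 False [0.4992 0.2985 0.0638] [-1.7  7.1 19.9]
21 False [0.4986 0.2919 0.0628] [-3.8  5.5 26.3]
28 False [0.4985 0.285  0.0603] [-4.3  3.6 31.9]
True
19.55 [0.4982459  0.28551069 0.06076295] [-0.50866386 -0.84988907  5.23464963]
```

View pics/c7.png

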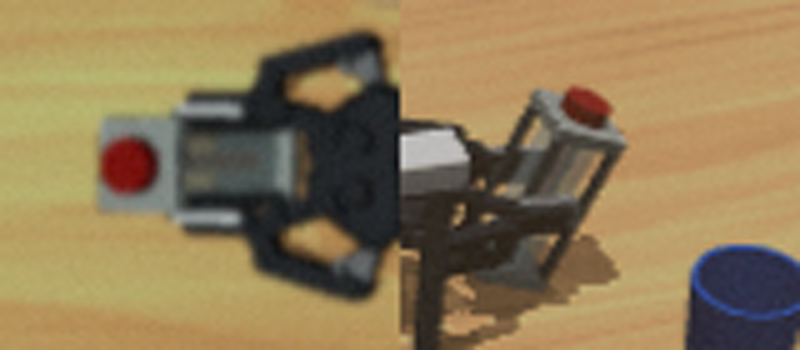

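The section still leans by about 23° (neck at (585,108) in the right half). The corner is now ahead of the grasp, so I keep pressing and drawing back.

```bash
cat > s5.py <<'E'
from k import *
import cv2
p=np.array(get_state()["tcp_pos"]);p[0]=.4995
for dy,dz in((-.006,-.004),(-.012,-.006),(-.018,-.008),(-.022,-.010)):
    g=move_straight((p+[0,dy,dz]).tolist(),rate=.03,guard=45);s=get_state();print(g,s["tcp_pos"].round(4),np.round(s["wrist_force"],1),round(s["opening"],4))
    if g:break
for n in("scene","top"):
    d=get_image(n);cv2.imwrite(f"pics/{n}5.png",d["pixels"][:,:,::-1]);np.savez(f"{n}5.npz",**d)
print(get_state()["t"])
a=cv2.imread("pics/top5.png")[225:295,170:250];b=cv2.imread("pics/scene5.png")[115:185,365:445]
cv2.imwrite("pics/c8.png",cv2.resize(np.hstack([a,b]),None,fx=5,fy=5,interpolation=cv2.INTER_CUBIC))
# neck triangulation and tilt
from m import *
def tri(rs):
    A=[];B=[]
    for o,r in rs:
        r=r/np.linalg.norm(r);M=np.eye(3)-np.outer(r,r);A.append(M);B.append(M@o)
    return np.linalg.lstsq(np.vstack(A),np.hstack(B),rcond=None)[0]
rs=[]
for n,(r0,r1,c0,c1) in(("top5",(240,280,172,225)),("scene5",(115,150,380,430))):
    d=dict(np.load(n+".npz"));q=d["pixels"].astype(int);m=box(q,r0,r1,c0,c1,(q[...,0]>70)&(q[...,0]>2.2*q[...,1])&(q[...,0]>2.2*q[...,2])&(q[...,1]<55))
    c=max(blobs(m,6),key=lambda t:t[1][4])[0];print(n,c);rs.append(ray(d,*c))
print("neck",tri(rs))
E
python3 s5.py
```

```text
False [0.4981 0.282  0.0604] [-1.8  7.8 14.7] 0.0451
False [0.498  0.276  0.0587] [-2.   5.3 17.3] 0.0449
False [0.4979 0.2697 0.0561] [-2.4  4.2 15.1] 0.0453
False [0.4979 0.2655 0.0538] [-4.6  3.5 14.3] 0.0451
21.1583
top5 [209.55294118 257.63529412]
scene5 [400.5        136.08823529]
neck [0.49839433 0.26603241 0.12089369]
```

Neck is now at z ≈ 0.12 and nearly above the grasp, so the section is nearly upright. I release it, let it settle flat, and look again.

```bash
cat > s6.py <<'E'
from k import *
import cv2
p=np.array(get_state()["tcp_pos"])
move_straight((p+[0,-.003,-.003]).tolist(),rate=.03,guard=30);s=get_state();print(s["tcp_pos"].round(4),np.round(s["wrist_force"],1))
gripper_to(.066)
R=Ro.from_euler("xyz",s["ee_rot"]).as_matrix();p=np.array(get_state()["tcp_pos"])
move_straight((p-.10*R[:,2]+[0,0,.01]).tolist(),rate=.15)
p=np.array(get_state()["tcp_pos"]);move_straight((p+[0,0,.12]).tolist(),rate=.25)
for n in("scene","top"):
    d=get_image(n);cv2.imwrite(f"pics/{n}6.png",d["pixels"][:,:,::-1]);np.savez(f"{n}6.npz",**d)
print(get_state()["t"])
a=cv2.imread("pics/top6.png")[150:310,170:430];b=cv2.imread("pics/scene6.png")[90:250,205:465]
cv2.imwrite("pics/c8.png",cv2.resize(np.hstack([a,b]),None,fx=1.53,fy=1.53))
from m import *
T=dict(np.load("top6.npz"))
red=lambda b:(b[...,0]>90)&(b[...,1]<75)
P=sub(T,235,285,185,235,red,.12);print("neck",rect(P))
Q=sub(T,235,285,185,235,lambda b:((b.max(2)-b.min(2)<40)&(b.min(2)>100))|red(b),.11);print("plate",rect(Q))
E
python3 s6.py
```

```text
[0.4972 0.2644 0.0538] [ 1.   6.2 12.6]
23.3083
neck (array([497.1, 250.1]), array([26.8, 24.2]), 89.27)
plate (array([497.4, 251.5]), array([46. , 47.9]), 89.26)
```

View pics/c8.png

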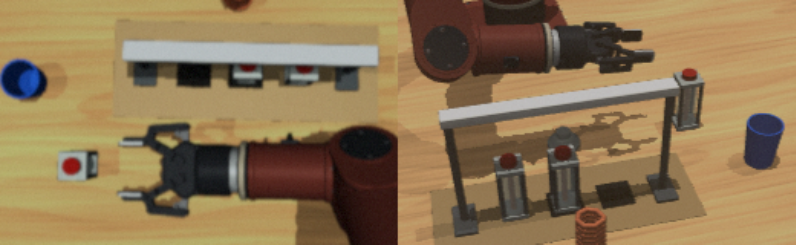

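The section stands upright at (497, 251), clear of everything, and the other two are in the row. I now regrasp it from the front and bring it before the outer mat.

```bash
cat > s7.py <<'E'
from k import *
import cv2
from m import *
A=55;h=-.74;g=np.array([.4973,.2508,.078])
p=np.array(get_state()["tcp_pos"]);move_straight((p+[0,-.02,.08]).tolist(),rate=.25)
gripper_to(.085)
goto(*pose(g+[0,0,.15],A,h,-1));print(get_state()["t"])
move_straight(pose(g,A,h,-1)[0],rate=.12)
gripper_to(.03,80);s=get_state();print(s["t"],s["opening"],s["grip_force"],s["tcp_pos"],pose(g,A,h,-1)[0])
move_straight(pose(g+[0,0,.06],A,h,-1)[0],rate=.12)
m=np.array([.6584,.0606,.078]);hr=-2.16
e=np.array([np.cos(np.radians(hr)),np.sin(np.radians(hr)),0])
c=m-.085*e
goto(*pose(c+[0,0,.06],A,hr,-1));s=get_state();print(s["t"],s["opening"],s["grip_force"],s["joint_positions"])
for n in("scene","top"):
    d=get_image(n);cv2.imwrite(f"pics/{n}7.png",d["pixels"][:,:,::-1]);np.savez(f"{n}7.npz",**d)
T=dict(np.load("top7.npz"));u,v=proj(T,[*c[:2],.18]).astype(int)
red=lambda b:(b[...,0]>90)&(b[...,1]<75)
w=(v-20,v+20,u-20,u+20)
print("neck",rect(sub(T,*w,red,.18)),"plate",rect(sub(T,*w,lambda b:((b.max(2)-b.min(2)<40)&(b.min(2)>100))|red(b),.17)),"exp",c*1000)
from chk import necks
S=dict(np.load("scene6.npz"));N=necks(S,[(277,195),(313,190)]);print(N.round(1),(N[1]-N[0]).round(1))
T=dict(np.load("top6.npz"))
for r,y in(((190,208,355,382),-119),((190,208,317,345),-29)):
    P=sub(T,*r,lambda b:((b.max(2)-b.min(2)<40)&(b.min(2)>100)),.11);f=edge(P,0,y-15,y+15,-1)
    print("near edge",np.polyval(f,y).round(1),np.degrees(f[0]).round(2),"y range",P[:,1].min().round(1),P[:,1].max().round(1))
E
python3 s7.py
```

```text
25.375
27.225 0.045533482642359936 81.3497257232666 [0.50402872 0.25091333 0.06961109] [0.5036088145813419, 0.2507185143752248, 0.0689893275128211]
28.7 0.04527742223577143 80.84496974945068 [ 0.88339869  0.04319506 -1.16936184  2.22766739  0.62503283  0.37398905
  0.73319428]
neck (array([572.4,  65.3]), array([25.5, 25.2]), 89.24) plate (array([573.5,  65.9]), array([46.6, 45.9]), 88.09) exp [573.46039483  63.80366553  78.        ]
[[ 657.  -121.1   17.4]
 [ 661.1  -32.    17.1]] [ 4.1 89.1 -0.3]
near edge 627.7 2.88 y range -141.4 -95.7
near edge 631.8 0.65 y range -51.3 -6.4
```

```bash
cat > s8.py <<'E'
from k import *
import cv2
from m import *
A=55;hr=-2.16;m=np.array([.6584,.0606,.078])
e=np.array([np.cos(np.radians(hr)),np.sin(np.radians(hr)),0])
hold(.2);print(get_state()["tcp_pos"],pose(m-.085*e+[0,0,.06],A,hr,-1)[0])
move_straight(pose(m-.085*e+[0,0,.012],A,hr,-1)[0],rate=.12)
move_straight(pose(m+[0,0,.012],A,hr,-1)[0],rate=.1)
hold(.2);s=get_state();print(s["t"],s["tcp_pos"],pose(m+[0,0,.012],A,hr,-1)[0])
for n in("scene","top"):
    d=get_image(n);cv2.imwrite(f"pics/{n}8.png",d["pixels"][:,:,::-1]);np.savez(f"{n}8.npz",**d)
S=dict(np.load("scene8.npz"));r=lambda b:(b[...,0]>60)&(b[...,1]<40)&(b[...,2]<45)
for c,z in(([.6516,-.1192],.12),([.655,-.0293],.12),([.6584,.0606],.132)):
    u,v=proj(S,[*c,z]).astype(int);P=sub(S,v-9,v+9,u-10,u+10,r,z);M=cv2.moments(P.astype(np.float32));print(M["m10"]/M["m00"],M["m01"]/M["m00"],M["m00"])
T=dict(np.load("top8.npz"))
for r,y in(((190,208,355,382),-119),((190,208,317,345),-29),((190,208,280,312),60)):
    z=.11 if y<0 else .122
    P=sub(T,*r,lambda b:((b.max(2)-b.min(2)<40)&(b.min(2)>100)),z);f=edge(P,0,y-15,y+15,-1)
    print("near edge",np.polyval(f,y).round(1),np.degrees(f[0]).round(2),"y range",P[:,1].min().round(1),P[:,1].max().round(1))
E
python3 s8.py
```

```text
[0.57955639 0.06478074 0.12887484] [0.5797652526661532, 0.06356586531967079, 0.1289893275128211]
30.7583 [0.66433481 0.06033117 0.08105779] [0.6647048578406033, 0.06036219979272635, 0.08098932751282109]
658.0040659744357 -121.30642290102959 586.3678789231926
660.7832356537824 -31.34803445204538 597.6273552246857
664.0934146654779 58.76857779187531 621.3302511605434
near edge 628.0 2.77 y range -141.4 -96.0
near edge 632.2 0.79 y range -51.0 -6.8
near edge 637.0 -0.1 y range 48.3 76.4
```

Spacing between necks is (2.8, 90.0) and (3.3, 90.1) mm against a wanted (3.4, 89.9). I lower, release and retreat.

```bash
cat > s9.py <<'E'
from k import *
import cv2
from m import *
A=55;hr=-2.16;m=np.array([.6584,.0606,.078])
print(move_straight(pose(m+[0,0,-.004],A,hr,-1)[0],rate=.02,guard=4));s=get_state();print(s["tcp_pos"],s["wrist_force"])
gripper_to(.066)
p=np.array(get_state()["tcp_pos"]);d=(np.array(pose(m,A,hr,-1)[0])-m)/.011
move_straight((p-.05*d).tolist(),rate=.1)
move_straight((p-.13*d+[0,0,.03]).tolist(),rate=.2)
set_joints([1.051,.333,.04,1.465,-.013,1.343,-.059]);hold(.2)
print(get_state()["t"])
for n in("scene","top"):
    x=get_image(n);cv2.imwrite(f"pics/{n}9.png",x["pixels"][:,:,::-1]);np.savez(f"{n}9.npz",**x)
S=dict(np.load("scene9.npz"));T=dict(np.load("top9.npz"));S0=dict(np.load("scene0.npz"));T0=dict(np.load("top0.npz"))
r=lambda b:(b[...,0]>60)&(b[...,1]<40)&(b[...,2]<45)
for c in([.6516,-.1192],[.655,-.0293],[.6584,.0606]):
    u,v=proj(S,[*c,.12]).astype(int);P=sub(S,v-9,v+9,u-10,u+10,r,.12);M=cv2.moments(P.astype(np.float32));print("neck",M["m10"]/M["m00"],M["m01"]/M["m00"],M["m00"])
    u,v=proj(T,[c[0]-.02,c[1],.11]).astype(int);P=sub(T,190,208,u-14,u+15,lambda b:((b.max(2)-b.min(2)<40)&(b.min(2)>100)),.11);y=c[1]*1000;f=edge(P,0,y-14,y+14,-1)
    print("near edge",np.polyval(f,y).round(1),np.degrees(f[0]).round(2),P[:,1].min().round(1),P[:,1].max().round(1))
    # far upper plate edge in scene: bottom of bright rim
    u,v=proj(S,[c[0]+.023,c[1],.11]).astype(int);P=sub(S,v-16,v+8,u-14,u+15,lambda b:((b.max(2)-b.min(2)<45)&(b.min(2)>85)),.11);f=edge(P,0,y-12,y+12,1)
    print("far edge",np.polyval(f,y).round(1),np.degrees(f[0]).round(2),P[:,1].min().round(1),P[:,1].max().round(1))
# bystanders / kept unchanged: image change over their areas
for n,a,b,cs in(("top",T,T0,{"coil":(325,143),"cap":(318,256),"bottle":(460,191),"cup":(184,202),"kept":(367,198),"bar":(300,184)}),):
    for k,(u,v) in cs.items(): print(k,np.abs(a["pixels"][v-8:v+8,u-10:u+10].astype(int)-b["pixels"][v-8:v+8,u-10:u+10]).mean().round(1))
E
python3 s9.py
```

```text
True
[0.66488321 0.06039267 0.06965379] [ 1.43281258 -0.31343636  2.12807328]
36.55
neck 657.5380446191595 -121.45474404970084 572.7682955756318
near edge 628.5 3.0 -140.8 -96.6
far edge 675.4 2.04 -145.1 -98.0
neck 661.5582673314719 -32.062381983144164 623.9015684992191
near edge 632.7 1.07 -50.4 -7.1
far edge 630.1 -11.83 -54.3 7.0
neck 664.3227487547388 58.309390061977865 591.7023258451372
near edge 635.0 1.78 40.5 84.2
far edge 681.9 2.43 37.1 81.6
coil 2.5
cap 2.3
bottle 3.3
cup 2.9
kept 2.5
bar 2.8
```

```bash
python3 -c "
from cell import *
print(sign_off())"
```

```text
the job is handed in; nothing more can be done
None
```

The job is handed in at about 37 s: both sections stand upright on the two mats, within about 1 mm of an even, straight row with the third, released, and neither it, the other goods nor the light bar moved in the before/after images. The fallen section slipped in the grip on the first try, so I stood it up on the open table and regrasped it.

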